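# Park the mill jar at the top of the draining gutter

### The job

The washed milling jar lies at the low end of the sloped draining gutter. With your fingertips push it gently up the gutter, over the red spring dog to the stop at the top, so that the dog springs up behind it and it cannot roll back; then leave it there. Keep it rolling on the gutter under control: do not lift it or let it run away, and leave the vase, the slip pot and the kiln prop where they stand.

Things in the scene. Friction and masses are not known exactly. Their poses are not given: they have to be found in the camera images.
- gutter: Steel draining channel, open on top, fixed. Origin: mid-width, on top of its floor, at the uphill face of the low stop (two tabs 12 mm high). x runs uphill along the floor (7 degree slope), y across, z square to the floor, up. Floor 134 mm wide between side walls 29 mm high, 3 mm thick, from x = -30 to 271 mm. A drip tray 36 mm high stands below the low end, to 125 mm beyond the origin
- top_stop (a point): Point on the downhill face of the black rubber buffer (90 mm wide, 16 to 56 mm above the floor) on the end plate (62 mm high) that closes the top of the gutter: gutter x = 271 mm, mid-width, 45 mm above the floor. A jar touching the stop has its centre 45 mm downhill of this point
- dog (a joint): Red one-way dog, 36 mm wide, 45 mm long, in mid-floor: a sprung flap hinged at its downhill end (gutter x = 145 mm), its uphill end 12 mm above the floor. 0 = fully up, 0.26 rad = pressed flush, against 3 to 4 N at its tip; it springs up by itself. The jar rolls over it uphill under a push of a few newtons at about the height of its axis; its upright uphill end catches the jar if it rolls back
- dog_catch (a point): Top edge of the dog's uphill end when the dog is up: gutter x = 188 mm, mid-width, 12 mm above the floor (a fixed point of the gutter). A jar resting against the dog has its centre 31 mm uphill of it; one touching the top stop, 38 mm uphill of it
- jar_center (a point): Middle of the milling jar's round body, on its axis: white porcelain cylinder, blue band, 90 mm diameter, 100 mm long, lying across the gutter (axis along gutter y), 0.65 to 0.95 kg; on its -y end a lid with clamp bar and brass nut adds 21 mm. Wet glaze, slippery (friction about 0.3); it rolls freely. At the start it rests on the floor and the low stop, its centre at gutter x = 31 mm, z = 45 mm
- vase: Grey unfired clay vase, 112 mm high, 68 mm at its widest, standing on the table. Origin at the centre of its foot. Leave alone
- slip_pot: Small red pot of slip, 58 mm high, 68 mm wide at the rim, with a brush leaning out to 56 mm from its axis and 100 mm up. Origin at the centre of its foot. Leave alone
- kiln_prop: Cream tube-shaped kiln prop standing on end, 75 mm high, 48 mm in diameter. Origin at the centre of its foot. Leave alone
Not all that is in view belongs to the job. What is shaped like the part that bears jar_center but orange or turquoise is not meant.

How it is judged (in metres and radians):
At the end, for the whole second after the job is handed in: The jar lies on the gutter floor between the dog and the top stop (centre 214 to 232 mm from the gutter's origin along its floor, 41 to 49 mm above it), at rest (below 20 mm/s), with the dog sprung up behind it (joint below 0.05 rad) (x of jar_center in the frame of gutter between 0.214 and 0.232 m and z of jar_center in the frame of gutter between 0.041 and 0.049 m and value of joint dog below 0.05 rad and linear speed of jar below 0.02 m/s); the robot touches nothing.
It fails at once if the jar is lifted: its axis more than 70 mm above the gutter floor (25 mm off the floor) (z of jar_center in the frame of gutter above 0.07 m).
It fails at once if the jar is pushed with the arm or the gripper's body (over 3 N) instead of the fingers (contact force between the arm and jar above 3 N).
It fails at once if the jar runs away or is thrown: faster than 0.5 m/s (linear speed of jar above 0.5 m/s).
It fails at once if the vase, the slip pot or the kiln prop is pushed more than 15 mm or tipped by more than 0.25 rad (distance of any of vase, slip_pot, kiln_prop from where it was at the start of the episode above 0.015 m or angle between any of vase, slip_pot, kiln_prop's own z axis and vertical above 0.25 rad).
It also fails if it takes over 38 s, if anything falls off the work surface, if the arm or the gripper's body presses on something with over 40 N, if the wrist force passes 120 N, or if a joint passes its speed limit or range.

### The arm

A 7-joint arm with a two-finger parallel gripper is mounted at the origin on the work surface. World frame = base frame: x ahead of the robot, y to its left, z up, the work surface at z = 0. Lengths are in m, angles in degrees, forces in N, time in s.
With the tool pointing down it reaches from about 0.425 to 0.875 m from the base axis. Payload 4.7 kg.
Tool frame: the origin (TCP) lies between the finger pads; the fingertips stand env.finger_overhang ahead of it and the grasp point (between the pads) lies 5 mm behind it (env.finger_overhang is the distance from the TCP to the fingertips, in m); z points along the fingers, y is the line along which they close (so a half turn about z gives the same grasp; the last joint's range is limited). The gripper opens to 87 mm and grips with 3 to 60 N. Pads are 19 mm wide; open, the fingers measure 117 mm over their backs; the gripper's body (75 mm by 190 mm) begins 51 mm behind the grasp point.
Start: joints at [-68.692, 18.392, -4.016, 83.108, 1.295, 78.541, -3.26], TCP at [0.228, 0.609, 0.237] pointing down, gripper open.
Joint ranges: [-163.93, 163.93], [-17.29, 119.83], [-79.2, 71.16], [3.27, 140.29], [-89.18, 269.18], [5.43, 117.66], [-154.24, 154.24]. Speed limits (degrees/s): [147.25, 147.25, 180, 180, 180, 180, 180].

### API

Orientations are given as [roll, pitch, yaw] about the fixed x, y, z axes, in that order (R = Rz(yaw) Ry(pitch) Rx(roll)).
In Python, from cell import telemetry, eyes, env, models gives the robot as it stands. The module is installed in compiled form; this text tells all that it offers.
- The arm moves only by the tool drive_tool, never from a script. Its arguments are lists of equal length, an entry for each row: "angular": the turn, a rotation vector about the tool's x, y, z in rad, a list of three; "delta_pos": the shift along the tool's x, y, z in cm, a list of three; "gripper": the finger opening in cm, from 0 to 8.7. A call has 1 to 20 rows; each row shifts and turns the commanded pose from where the row before left it, along the tool's axes as they then stand; what a row does not reach is not made up. A row lasts 1/10 s, in which the tool goes at most 50 mm and 8.59 degrees, less where a joint would pass 70% of its speed; a pose out of reach is approached as far as the arm can. A call with a gripper value outside its range is refused whole. The fingers move at their own pace and stop on an object; "squeeze" is the grip in N (left out, the last holds). Time passes only in rows, so rows that do not move let the fingers close. It gives the time, the measured TCP pose, the force, the opening and the grip force at its end, in the units of the state.
- telemetry.get_obs(): the state, without advancing time (a new reading comes with each control period).
- eyes.read_camera(name): name is "side" or "top" or "wrist"; returns a dict with "pixels" (384x512x3 uint8, red, green, blue), "mtx" (3x3 intrinsics, pixels), "origin" and "orientation" of the camera in the world. Camera axes: x right, y down, z forward; pixel columns grow to the right and rows downward; lengths in m; the calibration is good to about 2 mm. A picture is of the moment at which its call begins. There is no depth.
- env.sign_off(): hands the job in; it is judged then, once.
Trained networks look in a picture, given as the dict that the camera call returned (one of the last four; its "shot" number tells which), for a name from the list of things; names that differ only in an ending like _2 or _b are one class to them, and where a whole thing is asked for, a point or a joint stands for the part that bears it (a point fixed in the world has none). Each returns a list of dicts, best first, with "p" (0 to 1); they miss things now and then, are a little off and sometimes report something else, mostly with a low value. They report only what shows in the picture. A call takes as long as a camera call. They do not tell look-alikes from the thing itself.
- models.search_frame(picture, target): "centre" ([column, row] in pixels, amid what is visible of it).
- models.cut_out(picture, target): "pixels" (384x512 bool, what is visible of it) and "centre" ([column, row] in pixels, amid what is visible of it).
The state is a dict: "time_s": time; "qpos": joint angles; "joint_velocities": joint speeds; "effort": joint torques, N m; "tool_pos": TCP position; "tool_rot": TCP orientation; "force": force on the tool from outside, world axes, zero at the start; "wrist_torque": the same for the moment, N m; "grip_width": finger opening in m; "grasp_force": force on a finger pad.
Only numpy, scipy, OpenCV 4.12 (cv2) and the standard library are available. Lean on these libraries where they do the work, as an engineer would, in place of code of your own. Each camera call takes 0.05 s, during which the arm holds its last target. There are 200 camera calls.

## Working session

There is one attempt and no reset: what is moved stays moved. The work goes in short steps, Python scripts to look and compute and a tool call to move; the robot and the scene stay as the last step left them, time stands still between calls to the robot, and variables do not carry over. Pictures are saved under pics/ and viewed, at most 10 in all, crops included, and the job is handed in when it is done.

Besides the shell and the picture viewer there is one more tool, called after "Request:" by a JSON object that holds its "method" and its "body". drive_tool: Moves the arm, as the interface text tells. Its arguments: {"type":"object","properties":{"angular":{"type":"array","items":{"type":"array","items":{"type":"number"}}},"delta_pos":{"type":"array","items":{"type":"array","items":{"type":"number"}}},"gripper":{"type":"array","items":{"type":"number"}},"squeeze":{"type":"number"}},"required":["angular","delta_pos","gripper"]}

```bash
mkdir -p pics
cat > h.py <<'E'
from cell import telemetry, eyes, env, models
import numpy as np, cv2
from scipy.spatial.transform import Rotation as R
def cam(n):
    return eyes.read_camera(n)
def save(p,f): cv2.imwrite(f,cv2.cvtColor(p["pixels"],cv2.COLOR_RGB2BGR))
E
python3 - <<'E'
from h import *
ims=[]
for n in ["side","top"]:
    p=cam(n); ims.append(p["pixels"])
    print(n,p["origin"],p["orientation"],p["mtx"])
    for t in ["gutter","jar_center","dog","vase","slip_pot","kiln_prop"]:
        print(t,[(np.round(d["centre"]),round(d["p"],2)) for d in models.search_frame(p,t)][:4])
    save(p,f"pics/{n}0.png")
o=telemetry.get_obs();print(o,env.finger_overhang)
E
```

```text
side [ 0.49533939 -0.8597459   0.6477863 ] [-124.27519044   -0.40989443   -6.1719729 ] [[459.7855429    0.         257.37042197]
 [  0.         459.7855429  192.4013874 ]
 [  0.           0.           1.        ]]
gutter [(array([248., 184.]), 0.59), (array([249., 187.]), 0.31)]
jar_center [(array([364., 308.]), 0.96), (array([245., 220.]), 0.81), (array([148., 255.]), 0.66), (array([249., 184.]), 0.63)]
dog [(array([250., 188.]), 0.74)]
vase [(array([174., 200.]), 0.72)]
slip_pot [(array([350., 242.]), 0.98)]
kiln_prop [(array([327., 194.]), 0.77), (array([249., 221.]), 0.45)]
top [ 0.45324848 -0.08975529  1.3359447 ] [-174.00594744    1.69638602  -90.29119483] [[480.22015463   0.         255.60973456]
 [  0.         480.22015463 192.03767856]
 [  0.           0.           1.        ]]
gutter [(array([243., 199.]), 0.92)]
jar_center [(array([364., 135.]), 0.98), (array([299., 204.]), 0.79), (array([299., 279.]), 0.55)]
dog [(array([246., 196.]), 0.68)]
vase [(array([241., 261.]), 0.85)]
slip_pot [(array([297., 128.]), 0.78)]
kiln_prop [(array([234., 132.]), 0.55)]
{'time_s': 0.7, 'qpos': array([-68.69340999,  18.38902804,  -4.01601041,  83.10882453,
         1.29394205,  78.54099088,  -3.26159538]), 'joint_velocities': array([ 0.0073375 , -0.00243944, -0.01855343, -0.01252958, -0.0316099 ,
       -0.0048742 ,  0.0246698 ]), 'effort': array([-6.68414486e-04, -4.90942276e+01, -4.03165827e-01, -3.12715673e+01,
       -6.37410907e-02,  3.32997786e-02,  1.52555140e-05]), 'tool_pos': array([0.22764647, 0.6088423 , 0.23660818]), 'tool_rot': array([1.79993768e+02, 1.83570656e-03, 1.59500344e+02]), 'force': array([ 0.04107053,  0.55633522, -0.35937043]), 'wrist_torque': array([-0.01348418, -0.01429224, -0.00441866]), 'grasp_force': 0.0, 'grip_width': 0.087006963309238} 0.014
```

View both.

Run:
```python
import cv2
for n in["side","top"]:
    i=cv2.imread(f"pics/{n}0.png"); cv2.imwrite(f"pics/{n}0b.png",cv2.resize(i,(800,600),interpolation=cv2.INTER_CUBIC))
```

```text
(no output)
```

View pics/side0b.png

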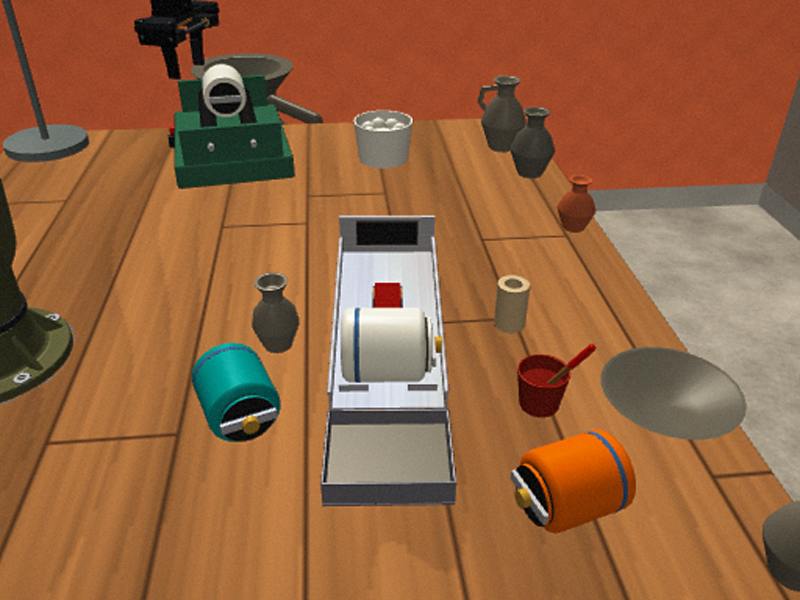

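View pics/top0b.png

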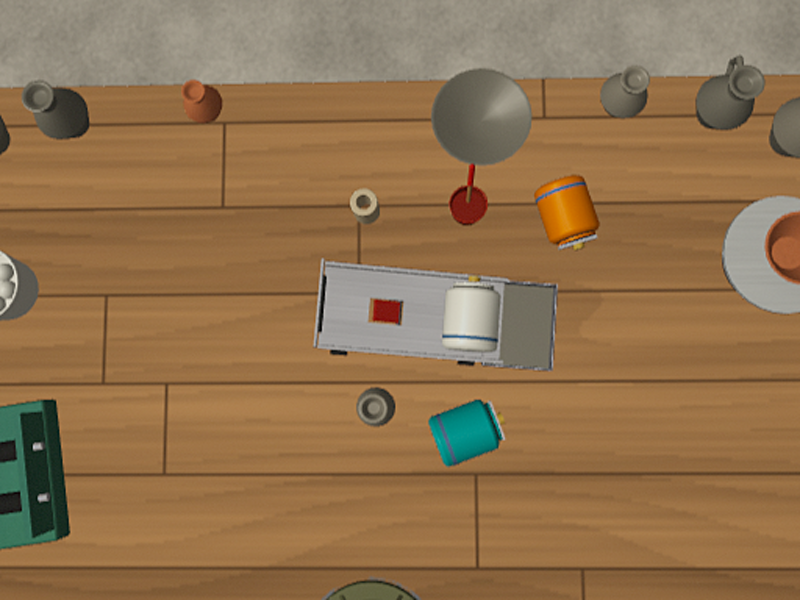

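White jar in the gutter: side (385,345), top (470,318) in the 800×600 view. The look-alikes are turquoise (side 240,390) and orange (side 575,480), both the wrong colour, plus a white jar in the green rig (side 225,95). The jar meant is the white, blue-banded one in the gutter. I'll confirm it in enlarged crops, which I'll also use for the pose fit.

Run:
```python
import cv2
i=cv2.imread("pics/side0.png")[130:260,200:300]; cv2.imwrite("pics/sc.png",cv2.resize(i,None,fx=4.6,fy=4.6,interpolation=cv2.INTER_CUBIC))
i=cv2.imread("pics/top0.png")[160:242,195:365]; cv2.imwrite("pics/tc.png",cv2.resize(i,None,fx=4.6,fy=4.6,interpolation=cv2.INTER_CUBIC))
```

```text
(no output)
```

View pics/sc.png

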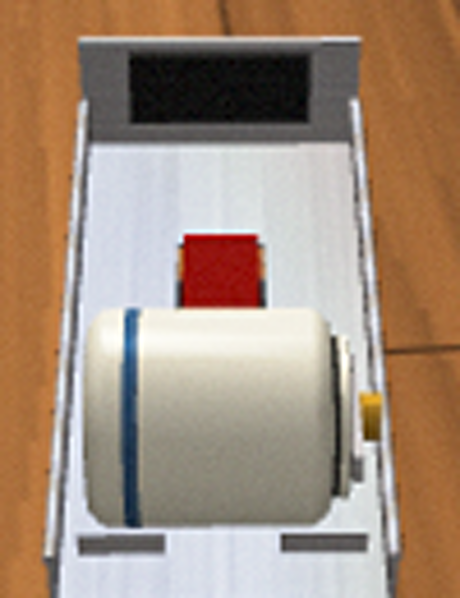

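View pics/tc.png

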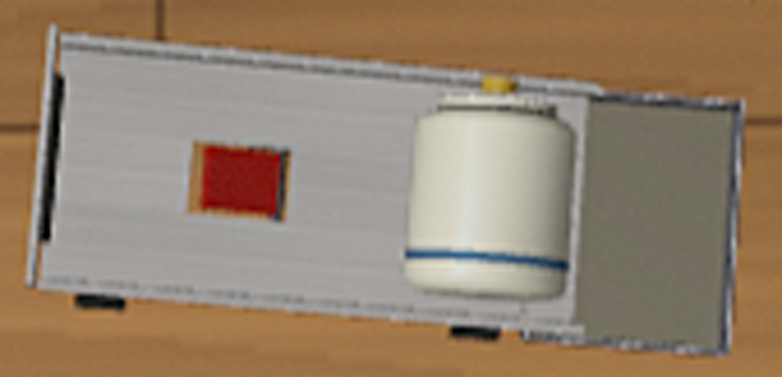

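The crops confirm it: white body, blue band at the +y end, lid and brass nut at −y, lying on the low stop. Next I'll fit the gutter pose from the clicked points in both views.

```bash
cat >> h.py <<'E'
import json
def proj(p,X):
    c=(np.atleast_2d(X)-p["origin"])@R.from_euler("xyz",p["orientation"],degrees=True).as_matrix()
    u=c@np.asarray(p["mtx"]).T; return u[:,:2]/u[:,2:]
def ray(p,uv):
    d=R.from_euler("xyz",p["orientation"],degrees=True).as_matrix()@np.linalg.inv(p["mtx"])@[uv[0],uv[1],1]
    return np.array(p["origin"]),d
def at_z(p,uv,z):
    o,d=ray(p,uv); return o+d*(z-o[2])/d[2]
def tri(p,a,q,b):
    (o1,d1),(o2,d2)=ray(p,a),ray(q,b)
    t=np.linalg.lstsq(np.c_[d1,-d2],o2-o1,rcond=None)[0]
    A,B=o1+t[0]*d1,o2+t[1]*d2; return (A+B)/2,np.linalg.norm(A-B)
def gut(v): # x,y,z,yaw(deg)
    return R.from_euler("ZY",[v[3],-7],degrees=True).as_matrix(), np.array(v[:3])
E
python3 - <<'E'
from h import *
from scipy.optimize import least_squares
S,T=cam("side"),cam("top")
s=[((130,54),(271,45,56)),((309,54),(271,-45,56)),((130,123),(271,45,16)),((309,123),(271,-45,16)),((183,234),(188,18,12)),((258,234),(188,-18,12)),((92,142),(271,67,0)),((351,142),(271,-67,0))]
t=[((203,147),(188,-18,12)),((203,213),(188,18,12)),((62,78),(271,-45,56)),((48,240),(271,45,56))]
f=lambda v:np.concatenate([(proj(p,np.array([x for _,x in L])/1e3@gut(v)[0].T+gut(v)[1])-np.array([np.array(u)/4.6+o for u,_ in L])).ravel() for p,L,o in((S,s,(200,130)),(T,t,(195,160)))])
r=least_squares(f,[.5,-.2,.02,85],loss="soft_l1")
v=r.x;print("gutter",v.round(4),"res",f(v).round(1))
json.dump(list(v),open("g.json","w"))
Rg,g=gut(v)
j=tri(S,(200+208/4.6,130+418/4.6),T,(195+490/4.6,160+203/4.6)); print("jar~",(Rg.T@(j[0]-g)).round(3),j[1])
for n,a,b,h in [("vase",(174,200),(241,261),.056),("slip",(350,242),(297,128),.03),("prop",(327,194),(234,132),.0375)]:
    q=tri(S,a,T,b);print(n,q[0].round(3),"gap",round(q[1],3),"gutter",(Rg.T@(q[0]-g)).round(3))
# tool: z=-gutter z, y=±gutter y
for sgn in(1,-1):
    M=np.c_[sgn*-Rg[:,0]*-1,-sgn*Rg[:,1],-Rg[:,2]];print(np.linalg.det(M),R.from_matrix(M).as_euler("xyz",degrees=True).round(2))
E
```

```text
gutter [ 5.5120e-01 -1.9540e-01  6.4500e-02  8.4527e+01] res [-0.6  0.4  0.   0.4 -0.  -0.5 -0.4 -0.5 -0.6 -0.5 -0.6 -0.5 -0.9  0.9
 -0.3  0.9  0.7 -1.1 -0.6 -1.7  0.3 -1.8 -0.3 -1.1]
jar~ [0.03  0.003 0.044] 0.00039968951886926537
vase [ 0.405 -0.013  0.059] gap 0.0 gutter [ 0.166  0.163 -0.026]
slip [ 0.765 -0.167  0.037] gap 0.001 gutter [ 0.045 -0.21  -0.033]
prop [0.757 0.007 0.038] gap 0.001 gutter [ 0.216 -0.186 -0.053]
0.9999999999999996 [-180.     -7.     84.53]
0.9999999999999996 [-180.      7.    -95.47]
```

```bash
cat >> h.py <<'E'
def rows(P):
    """P: list of (pos,Rot,n) after the current pose; prints rounded tool-frame rows"""
    o=telemetry.get_obs(); p=np.array(o["tool_pos"]); r=R.from_euler("xyz",o["tool_rot"],degrees=True)
    A,D=[],[]
    for q,Q,n in P:
        for k in range(n):
            m=n-k; d=r.inv().apply((np.array(q)-p)/m)*100
            a=(r.inv()*Q).as_rotvec()/m
            d,a=d.round(1),a.round(3); A.append(a.tolist());D.append(d.tolist())
            p=p+r.apply(d/100); r=r*R.from_rotvec(a)
    print(len(A));print(A);print(D);print(p,r.as_euler("xyz",degrees=True))
E
python3 - <<'E'
from h import *
Rg,g=gut(json.load(open("g.json")))
Q=R.from_matrix(np.c_[Rg[:,0],-Rg[:,1],-Rg[:,2]])
o=telemetry.get_obs();r0=R.from_euler("xyz",o["tool_rot"],degrees=True)
w2=g+Rg@[-.055,.004,.14]; print(w2,o["tool_pos"])
rows([([.30,.58,.28],r0,2),([.52,.25,.27],r0*R.from_rotvec((r0.inv()*Q).as_rotvec()*.45),8),(w2,Q,10)])
E
```

```text
[ 0.54038405 -0.26638955  0.19673694] [0.22768765 0.6088692  0.23661475]
20
[[0.0, 0.0, 0.0], [0.0, -0.0, 0.0], [-0.004, 0.006, 0.074], [-0.005, 0.006, 0.073], [-0.004, 0.006, 0.074], [-0.005, 0.006, 0.073], [-0.005, 0.006, 0.074], [-0.004, 0.006, 0.073], [-0.005, 0.005, 0.074], [-0.004, 0.006, 0.073], [-0.004, 0.006, 0.072], [-0.004, 0.006, 0.072], [-0.005, 0.006, 0.072], [-0.004, 0.006, 0.072], [-0.005, 0.006, 0.072], [-0.004, 0.005, 0.072], [-0.005, 0.006, 0.072], [-0.004, 0.005, 0.072], [-0.005, 0.006, 0.071], [-0.004, 0.005, 0.072]]
[[-3.9, -0.1, -2.2], [-3.9, -0.1, -2.1], [-4.0, -2.9, 0.1], [-4.2, -2.6, 0.1], [-4.4, -2.3, 0.0], [-4.6, -1.9, 0.0], [-4.7, -1.6, -0.0], [-4.8, -1.3, -0.0], [-4.9, -0.9, -0.1], [-4.9, -0.5, -0.1], [-4.3, -2.9, 0.4], [-4.5, -2.5, 0.4], [-4.7, -2.2, 0.4], [-4.9, -1.9, 0.3], [-5.0, -1.5, 0.3], [-5.1, -1.2, 0.2], [-5.2, -0.8, 0.2], [-5.2, -0.4, 0.2], [-5.2, -0.1, 0.2], [-5.2, 0.3, 0.1]]
[ 0.53991545 -0.266612    0.19688034] [-179.98256328   -6.97088428   84.51328871]
```

Request:
{"method": "drive_tool", "body": {"angular": [[0, 0, 0], [0, 0, 0], [-0.004, 0.006, 0.074], [-0.005, 0.006, 0.073], [-0.004, 0.006, 0.074], [-0.005, 0.006, 0.073], [-0.005, 0.006, 0.074], [-0.004, 0.006, 0.073], [-0.005, 0.005, 0.074], [-0.004, 0.006, 0.073], [-0.004, 0.006, 0.072], [-0.004, 0.006, 0.072], [-0.005, 0.006, 0.072], [-0.004, 0.006, 0.072], [-0.005, 0.006, 0.072], [-0.004, 0.005, 0.072], [-0.005, 0.006, 0.072], [-0.004, 0.005, 0.072], [-0.005, 0.006, 0.071], [-0.004, 0.005, 0.072]], "delta_pos": [[-3.9, -0.1, -2.2], [-3.9, -0.1, -2.1], [-4.0, -2.9, 0.1], [-4.2, -2.6, 0.1], [-4.4, -2.3, 0], [-4.6, -1.9, 0], [-4.7, -1.6, 0], [-4.8, -1.3, 0], [-4.9, -0.9, -0.1], [-4.9, -0.5, -0.1], [-4.3, -2.5, 0.3], [-4.4, -2.3, 0.3], [-4.5, -2.1, 0.3], [-4.6, -1.8, 0.3], [-4.7, -1.5, 0.3], [-4.8, -1.2, 0.2], [-4.9, -0.8, 0.2], [-4.9, -0.4, 0.2], [-4.9, -0.1, 0.2], [-4.9, 0.3, 0.1]], "gripper": [5, 5, 5, 5, 5, 5, 5, 5, 5, 5, 5, 5, 5, 5, 5, 5, 5, 5, 5, 5]}}

```text
time_s: 2.8
tool_pos: [0.5412, -0.2414, 0.2024]
tool_rot: [180.0, -7.0, 84.4]
force: [-0.5, -0.0, 0.1]
grip_width: 0.0501
grasp_force: 0.0
```

```bash
cat >> h.py <<'E'
def gpos():
    Rg,g=gut(json.load(open("g.json"))); return (Rg.T@(np.array(telemetry.get_obs()["tool_pos"])-g)*1000).round(1)
E
python3 -c "
from h import *
print(gpos())"
```

```text
[-29.6   5.6 142.6]
```

Request:
{"method": "drive_tool", "body": {"angular": [[0, 0, 0], [0, 0, 0], [0, 0, 0], [0, 0, 0], [0, 0, 0], [0, 0, 0]], "delta_pos": [[-2.6, 0.1, 0], [0, 0, 2.8], [0, 0, 2.8], [0, 0, 2.4], [0, 0, 1.6], [0, 0, 0]], "gripper": [5, 5, 5, 5, 5, 5]}}

```text
time_s: 3.4
tool_pos: [0.5397, -0.2526, 0.1016]
tool_rot: [-179.7, -7.0, 84.5]
force: [-1.0, -0.9, 0.9]
grip_width: 0.0498
grasp_force: 0.0
```

```bash
python3 -c "
from h import *
print(gpos())
p=cam('side'); q=cam('top')
a=cv2.resize(p['pixels'][120:300,180:320],None,fx=3,fy=3); b=cv2.resize(q['pixels'][150:270,190:380],None,fx=2.2,fy=2.2)
im=np.zeros((540,800,3),np.uint8); im[:,:420]=a[:540]; h=min(540,b.shape[0]); im[:h,420:800]=b[:h,:380]
save({'pixels':im},'pics/c1.png')"
```

```text
[-53.    6.   43.9]
```

View pics/c1.png

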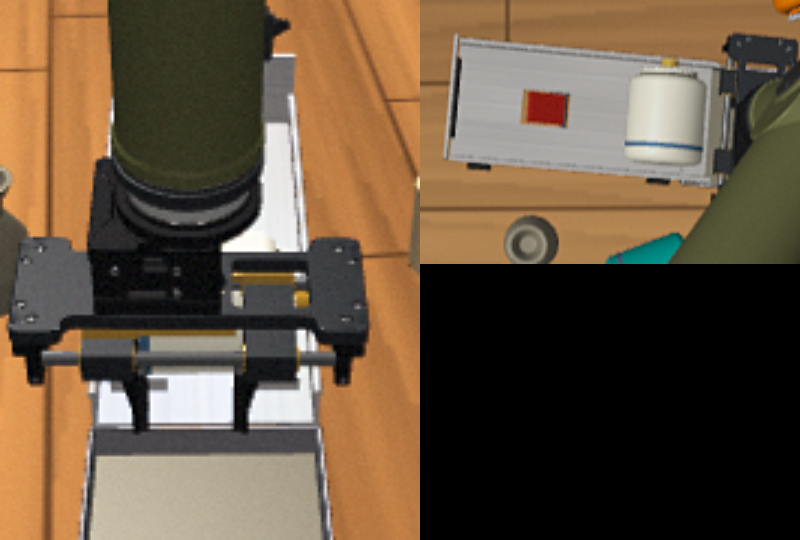

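Side crop: the two fingers (140,410 and 243,410) stand over the low end, centred. The top crop shows the jar (665,120) still on the low stop, just uphill of them. Now pushing.

Request:
{"method": "drive_tool", "body": {"angular": [[0, 0, 0], [0, 0, 0], [0, 0, 0], [0, 0, 0], [0, 0, 0], [0, 0, 0], [0, 0, 0], [0, 0, 0], [0, 0, 0], [0, 0, 0], [0, 0, 0], [0, 0, 0], [0, 0, 0], [0, 0, 0], [0, 0, 0], [0, 0, 0], [0, 0, 0], [0, 0, 0], [0, 0, 0], [0, 0, 0]], "delta_pos": [[1, 0.1, -0.1], [0.6, 0.1, -0.1], [0.4, 0, 0], [0.4, 0, 0], [0.4, 0, 0], [0.4, 0, 0], [0.4, 0, 0], [0.4, 0, 0], [0.5, 0, 0], [0.5, 0, 0], [0.5, 0, 0], [0.5, 0, 0], [0.5, 0, 0], [0.5, 0, 0], [0.5, 0, 0], [0.5, 0, 0], [0.5, 0, 0], [0.5, 0, 0], [0.5, 0, 0], [0.5, 0, 0]], "gripper": [5, 5, 5, 5, 5, 5, 5, 5, 5, 5, 5, 5, 5, 5, 5, 5, 5, 5, 5, 5]}}

```text
time_s: 5.5
tool_pos: [0.5523, -0.1551, 0.118]
tool_rot: [-180.0, -7.0, 84.5]
force: [0.0, -2.1, 0.7]
grip_width: 0.0499
grasp_force: 1.0
```

```bash
python3 -c "
from h import *
print(gpos(),telemetry.get_obs()['force'])
p=cam('top'); d=models.cut_out(p,'jar_center')
Rg,g=gut(json.load(open('g.json')))
for e in d[:3]:
    w=at_z(p,e['centre'],.0645+.06); print(e['p'],e['centre'],(Rg.T@(w-g)*1000).round())"
```

```text
[46.5  2.7 48.2] [ 0.03682526 -2.11178376  0.70919879]
0.79 [363.0, 136.7] [-109. -181.   74.]
0.72 [230.3, 196.4] [212.   1.  34.]
0.69 [270.3, 200.1] [111.   1.  47.]
```

Request:
{"method": "drive_tool", "body": {"angular": [[0, 0, 0], [0, 0, 0], [0, 0, 0], [0, 0, 0], [0, 0, 0], [0, 0, 0], [0, 0, 0], [0, 0, 0], [0, 0, 0], [0, 0, 0], [0, 0, 0], [0, 0, 0], [0, 0, 0], [0, 0, 0], [0, 0, 0], [0, 0, 0], [0, 0, 0], [0, 0, 0], [0, 0, 0], [0, 0, 0]], "delta_pos": [[0.5, 0, 0.1], [0.5, 0, 0.1], [0.4, 0, 0], [0.4, 0, 0], [0.4, 0, 0], [0.4, 0, 0], [0.4, 0, 0], [0.4, 0, 0], [0.4, 0, 0], [0.4, 0, 0], [0.4, 0, 0], [0.4, 0, 0], [0.4, 0, 0], [0.4, 0, 0], [0.4, 0, 0], [0.4, 0, 0], [0.4, 0, 0], [0.4, 0, 0], [0.4, 0, 0], [0.4, 0, 0]], "gripper": [5, 5, 5, 5, 5, 5, 5, 5, 5, 5, 5, 5, 5, 5, 5, 5, 5, 5, 5, 5]}}

```text
time_s: 7.6
tool_pos: [0.5602, -0.0758, 0.1262]
tool_rot: [180.0, -6.8, 84.4]
force: [0.1, -4.4, 1.5]
grip_width: 0.05
grasp_force: 2.0
```

```bash
python3 -c "
from h import *
print(gpos(),telemetry.get_obs()['force'])
p=cam('top'); d=models.cut_out(p,'jar_center')
Rg,g=gut(json.load(open('g.json')))
for e in d[:3]:
    w=at_z(p,e['centre'],.0645+.07); print(e['p'],e['centre'],(Rg.T@(w-g)*1000).round())
save({'pixels':cv2.resize(p['pixels'][150:270,180:350],None,fx=4,fy=4)},'pics/c2.png')"
```

```text
[126.6   2.5  46.6] [ 0.08105657 -4.37289193  1.45829652]
0.78 [301.4, 278.7] [ 19. 189.  68.]
0.67 [238.4, 196.8] [192.   1.  47.]
0.65 [361.4, 137.0] [-102. -178.   83.]
```

View pics/c2.png

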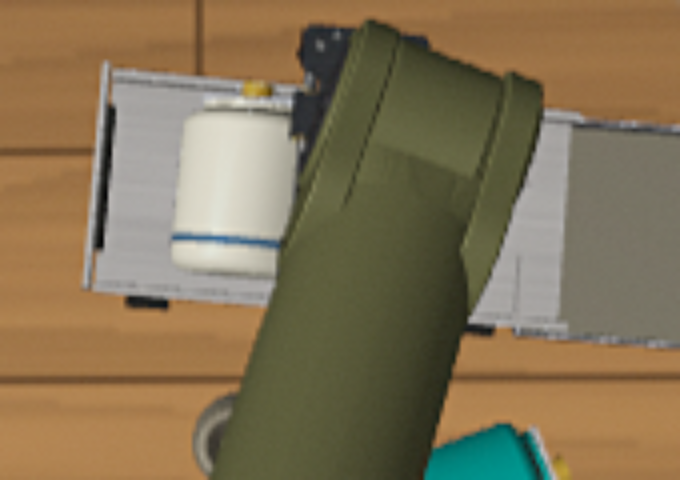

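The jar (240,185) is square across the gutter and on the dog, with about 4 N of push. I'll keep going to the stop.

Request:
{"method": "drive_tool", "body": {"angular": [[0, 0, 0], [0, 0, 0], [0, 0, 0], [0, 0, 0], [0, 0, 0], [0, 0, 0], [0, 0, 0], [0, 0, 0], [0, 0, 0], [0, 0, 0], [0, 0, 0], [0, 0, 0], [0, 0, 0], [0, 0, 0]], "delta_pos": [[0.3, 0, 0], [0.3, 0, 0], [0.3, 0, 0], [0.3, 0, 0], [0.3, 0, 0], [0.3, 0, 0], [0.3, 0, 0], [0.3, 0, 0], [0.3, 0, 0], [0.3, 0, 0], [0.3, 0, 0], [0.3, 0, 0], [0.3, 0, 0], [0.3, 0, 0]], "gripper": [5, 5, 5, 5, 5, 5, 5, 5, 5, 5, 5, 5, 5, 5]}}

```text
time_s: 9.1
tool_pos: [0.5642, -0.0336, 0.1311]
tool_rot: [180.0, -6.9, 84.5]
force: [-0.4, -8.9, 0.2]
grip_width: 0.0496
grasp_force: 5.1
```

```bash
python3 -c "
from h import *
print(gpos(),telemetry.get_obs()['force'])"
```

```text
[169.3   2.5  46.3] [-0.41859742 -8.90241188  0.21021309]
```

Request:
{"method": "drive_tool", "body": {"angular": [[0, 0, 0], [0, 0, 0]], "delta_pos": [[0.1, 0, 0], [0, 0, 0]], "gripper": [5, 5]}}

```text
time_s: 9.3
tool_pos: [0.5642, -0.0338, 0.1311]
tool_rot: [180.0, -6.8, 84.5]
force: [-0.0, -5.2, 0.6]
grip_width: 0.0499
grasp_force: 2.6
```

```bash
python3 -c "
from h import *
print(gpos(),telemetry.get_obs()['force'])
p=cam('top')
Rg,g=gut(json.load(open('g.json')))
for e in models.cut_out(p,'jar_center')[:3]:
    w=at_z(p,e['centre'],.0645+.075); print(e['p'],e['centre'],(Rg.T@(w-g)*1000).round())
save({'pixels':cv2.resize(p['pixels'][150:270,180:350],None,fx=4,fy=4)},'pics/c3.png')"
```

```text
[169.1   2.5  46.3] [-1.11618394e-03 -5.17010369e+00  5.77242123e-01]
0.91 [217.3, 193.9] [245.  -1.  45.]
0.69 [295.6, 278.9] [ 34. 190.  71.]
```

View pics/c3.png

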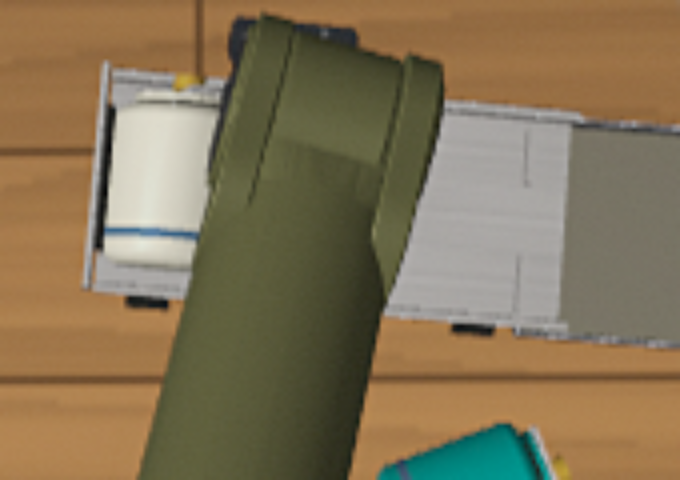

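The jar (160,175) is against the buffer and the arm has stopped advancing. Backing off slowly.

Request:
{"method": "drive_tool", "body": {"angular": [[0, 0, 0], [0, 0, 0], [0, 0, 0], [0, 0, 0], [0, 0, 0], [0, 0, 0], [0, 0, 0], [0, 0, 0], [0, 0, 0], [0, 0, 0], [0, 0, 0], [0, 0, 0], [0, 0, 0], [0, 0, 0]], "delta_pos": [[-0.2, 0, 0], [-0.2, 0, 0], [-0.2, 0, 0], [-0.2, 0, 0], [-0.2, 0, 0], [-0.2, 0, 0], [-0.2, 0, 0], [-0.2, 0, 0], [-0.2, 0, 0], [-0.2, 0, 0], [-0.2, 0, 0], [-0.2, 0, 0], [0, 0, 0], [0, 0, 0]], "gripper": [5, 5, 5, 5, 5, 5, 5, 5, 5, 5, 5, 5, 5, 5]}}

```text
time_s: 10.8
tool_pos: [0.562, -0.0555, 0.1282]
tool_rot: [-180.0, -7.0, 84.5]
force: [-0.2, 0.3, 0.2]
grip_width: 0.05
grasp_force: 0.0
```

```bash
python3 -c "
from h import *
print(gpos(),telemetry.get_obs()['force'])
p=cam('top')
save({'pixels':cv2.resize(p['pixels'][150:270,180:350],None,fx=4,fy=4)},'pics/c4.png')"
```

```text
[147.1   2.6  46.2] [-0.21826429  0.2739134   0.18799823]
```

View pics/c4.png

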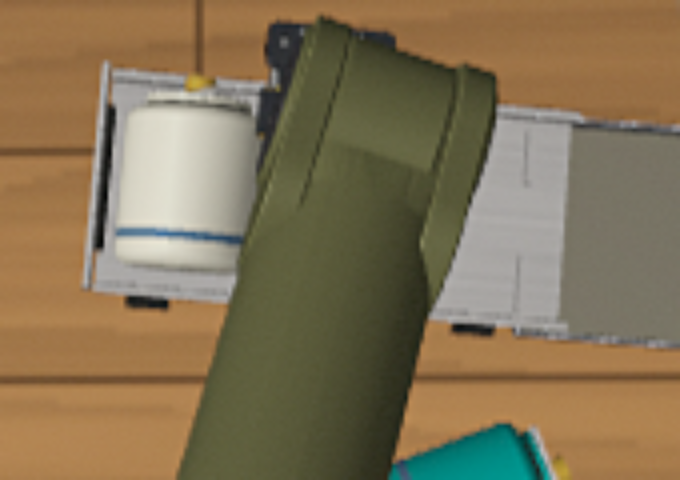

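The contact force is gone and the jar moved back only a few millimetres (nut now at 197,82), so the dog holds it. I'll draw back and up, then check.

Request:
{"method": "drive_tool", "body": {"angular": [[0, 0, 0], [0, 0, 0], [0, 0, 0], [0, 0, 0], [0, 0, 0], [0, 0, 0], [0, 0, 0], [0, 0, 0], [0, 0, 0], [0, 0, 0], [0, 0, 0]], "delta_pos": [[-2, 0, 0], [-3, 0, 0], [-4, 0, 0], [-4, 0, -2], [-3, 0, -3], [-3, 0, -3], [-3, 0, -3], [-2, 0, -2], [0, 0, 0], [0, 0, 0], [0, 0, 0]], "gripper": [5, 5, 5, 5, 5, 5, 5, 5, 5, 5, 5]}}

```text
time_s: 11.95
tool_pos: [0.538, -0.3062, 0.2269]
tool_rot: [-179.9, -7.1, 84.6]
force: [-0.4, 1.0, 0.1]
grip_width: 0.0498
grasp_force: 0.0
```

```bash
python3 -c "
from h import *
Rg,g=gut(json.load(open('g.json')))
p=cam('top')
for e in models.cut_out(p,'jar_center')[:3]:
    w=at_z(p,e['centre'],.0645+.09); print(e['p'],e['centre'],(Rg.T@(w-g)*1000).round())
exp=[proj(p,g+Rg@[x/1e3,.003,.060]).round(1).tolist() for x in(219,226)];print(exp)
save({'pixels':cv2.resize(p['pixels'][150:270,180:350],None,fx=4,fy=4)},'pics/c5.png');print(gpos())"
```

```text
0.66 [298.7, 279.0] [ 30. 189.  87.]
0.65 [361.4, 134.0] [ -96. -181.  102.]
0.59 [225.7, 195.2] [224.   1.  63.]
[[[227.8, 196.1]], [[225.0, 195.9]]]
[-90.8   2.6 174.8]
```

View pics/c5.png

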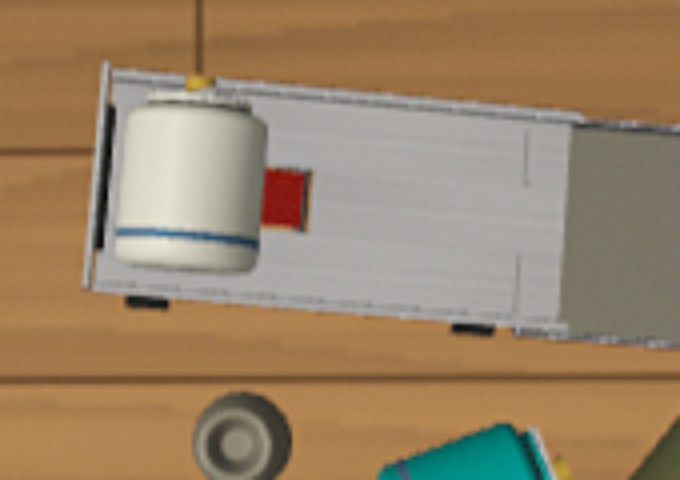

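The jar (190,180) is at rest uphill of the dog (285,198), at about x = 219–224 mm by measurement and unchanged since the last picture. The robot is clear.

```bash
python3 -c "
from h import *
print(env.sign_off())"
```

```text
the job is handed in; nothing more can be done
None
```

I pushed the jar up over the dog to the top stop and handed the job in. In the last picture it rests between dog and stop at about x = 219–224 mm, with the arm clear; the dog's angle was not measured, and no verdict came back.

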